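# Feel out the setting gauge in the covered parts drum

## Task

The steel setting gauge is somewhere inside the covered parts drum, where it cannot be seen. Turn the drum's lid round with the fingers in its port, feel about inside until you find the gauge, lift it out through the port and set it down gently in the shallow dish, then let go.

Things in the scene. Friction and masses are not known exactly. Their poses are not given: they have to be found in the camera images.
- drum: Grey round parts drum fixed to the bench, 244 mm across (three foot lugs reach 146 mm from its axis). Origin: on its vertical axis at bench level, z up. Inside, a ring-shaped bin with a flat floor 8 mm above the origin runs round a solid hub (radius 57 mm) to an outer wall (inner radius 113 mm). The flat metal lid above it spans z = 52.5 to 57.5 mm and covers all but its port.
- block (a point): Middle of the flat top (z = 51.5 mm) of the solid block that fills the bin within 42 degrees of the drum's own -x direction, 85 mm from the axis. It shuts the port from below when the lid is home; the rest of the bin is hollow, 44 mm deep below the lid.
- bin_floor (a point): Point on the drum's axis at the height of the bin's floor. On that floor, hidden under the lid, stands the setting gauge, the only loose thing: an upright plain steel cylinder, 34 mm high, 28 mm in diameter, 0.14 to 0.21 kg. Its middle is 77 to 93 mm from the axis, anywhere round the bin but over 60 degrees from the block's sides. It stands firm when tapped from above, but slides if pushed sideways with 1 to 2 N.
- lid (a joint): Angle (rad) of the lid about the drum's axis: 0 = home, port over the block (shut); it grows anticlockwise seen from above, to a stop at 4.6. It turns easily (about 1 N at the port) and stays where it is left. Turn it by pushing sideways against a lip or edge of its port with the fingers.
- port (a point): Middle of the port in the lid, 85 mm from the drum's axis, level with the lid's upper face. The port is a ring sector 80 degrees wide (109 mm across at its middle), from radius 55 to 115 mm. It lies in the drum's own -x direction turned by the lid angle. Its two straight edges carry upright lips 13 mm high (tops 70.5 mm above the bench).
- dish: Shallow round aluminium dish with a rubber pad, fixed to the bench, 110 mm across, rim 12 mm high; origin at the centre of its underside, its inner floor 5 mm above that and 84 mm across.
Not all that is in view belongs to the job. Of the things that look like the dish, the larger one is meant.

How it is judged:
On the way:
1. the lid has been turned until its port stands over the bin (value of joint lid above 1 rad), for 0.2 s.
At the end, for the whole second after the job is handed in: the gauge rests in the dish with its whole weight (the dish carries more than 1 N; the gauge is the only loose thing) and the robot does not touch the dish (contact force between dish and anything else above 1 N and contact force between dish and the arm below 0.1 N and contact force between dish and the fingers below 0.1 N).
It fails at once if the gauge is slammed or dropped from high into the dish (contact force between dish and anything else above 70 N).
It also fails if it takes over 72 s, if anything falls off the work surface, if the arm or the gripper's body presses on something with over 40 N, if the wrist force passes 120 N, or if a joint passes its speed limit or range.

## Robot

A 7-joint arm with a two-finger parallel gripper is mounted at the origin on a cart in front of the work surface, level with it; the furniture and walls round the work are solid. World frame = base frame: x ahead of the robot, y to its left, z up, the work surface at z = 0. Lengths are in m, angles in rad, forces in N, time in s.
With the tool pointing down it reaches from about 0.425 to 0.875 m from the base axis. Payload 4.7 kg.
Tool frame: the origin (TCP) lies on the centre line of the jaws, within the pads' length; the fingertips stand ahead of it and the grasp point (between the pads) lies 2 mm behind it (nose_length is the z of the fingertips in the tool frame, in m); z points along the fingers, y is the line along which they close (so a half turn about z gives the same grasp; the last joint's range is limited). The gripper opens to 87 mm and grips with 3 to 60 N. Pads are 19 mm wide; open, the fingers measure 117 mm over their backs; the gripper's body (75 mm by 190 mm) begins 51 mm behind the grasp point.
Start: joints at [-1.278, 0.321, -0.07, 1.45, 0.023, 1.371, -0.057], TCP at [0.179, 0.625, 0.24] pointing down, gripper open.
Joint ranges: [-2.86, 2.86], [-0.3, 2.09], [-1.38, 1.24], [0.06, 2.45], [-1.56, 4.7], [0.09, 2.05], [-2.69, 2.69]. Speed limits (rad/s): [2.57, 2.57, 3.14, 3.14, 3.14, 3.14, 3.14].

## Interface

Orientations are given as a rotation vector (axis times angle).
In Python, from bench import * gives the robot as it stands.
- The arm moves only by the tool send_rows, never from a script. Its arguments are lists of equal length, an entry for each row: "xyz": the shift along the tool's x, y, z in mm, a list of three; "dr": the turn, a rotation vector about the tool's x, y, z in rad, a list of three. A call has exactly 10 rows; each row is the pose to reach, as a shift and turn from the pose commanded when the call began, along the tool's axes at that moment; what a row does not reach only later rows make up. A row lasts 1/12 s, in which the tool goes at most 41.7 mm and 7.16 degrees, less where a joint would pass 70% of its speed; a pose out of reach is approached as far as the arm can. A call with a gripper value outside its range is refused whole. "jaw" is the finger opening in mm, from 0 to 87, set as the call begins (left out, the last holds). The fingers move at their own pace and stop on an object; "grip_force" is the grip in N (left out, the last holds). Time passes only in rows, so rows that repeat a pose let the fingers close, or fill a call up. It gives the time, the measured TCP pose, the force, the opening and the grip force at its end, in the units of the state.
- get_state(): the state, without advancing time (a new reading comes with each control period).
- get_image(name): name is "side" or "top"; returns the picture (384x512x3 uint8, red, green, blue); there is no depth.
- calibration(name): a dict with "vfov" (degrees; the focal length in pixels is half the picture's height over the tangent of half this angle, whatever the lens; pixels are square), "cx", "cy" (the principal point, pixels), "rvec" (rotation vector, rad) and "tvec" (3), from world to camera coordinates, as OpenCV has them. Camera axes: x right, y down, z forward; pixel columns grow to the right and rows downward; lengths in m; the calibration is good to about 2 mm. A picture is of the moment at which its call begins. calibration takes no time and is no camera call.
- close_job(): hands the job in; it is judged then, once.
The state is a dict: "time": time; "joint_positions": joint angles; "qd": joint speeds; "joint_torque": joint torques, N m; "position": TCP position; "tool_rot": TCP orientation; "ft_force": force on the tool from outside, world axes, zero at the start; "torque": the same for the moment, N m; "grip_width": opening from 0.0 (shut) to 1.0 (fully open); "grip_force": force on a finger pad.
Only numpy, scipy, OpenCV 4.12 (cv2) and the standard library are available. Lean on these libraries where they do the work, as an engineer would, in place of code of your own. Each camera call takes 0.05 s, during which the arm holds its last target. There are 200 camera calls.

## Working session

There is one attempt and no reset: what is moved stays moved. The work goes in short steps, Python scripts to look and compute and a tool call to move; the robot and the scene stay as the last step left them, time stands still between calls to the robot, and variables do not carry over. Pictures are saved under pics/ and viewed, at most 10 in all, crops included, and the job is handed in when it is done.

Besides the shell and the picture viewer there is one more tool, called after "Request:" in YAML: its name, and indented under it one key for each argument. send_rows: Moves the arm, as the interface text tells. Its arguments: {"type":"object","properties":{"xyz":{"type":"array"},"dr":{"type":"array"},"jaw":{"type":"number"},"grip_force":{"type":"number"}},"required":["xyz","dr"]}

```bash
mkdir -p pics
python3 - <<'E'
from bench import *
import cv2
for n in ("top","side"):
    im=get_image(n); cv2.imwrite(f"pics/{n}0.png",im[:,:,::-1]); print(n,calibration(n))
s=get_state()
print({k:s[k] for k in s})
E
```

```text
top {'vfov': 42.22269448180001, 'cx': 255.8313791617349, 'cy': 192.90330746886912, 'rvec': array([ 2.18181297, -2.1462281 ,  0.13406814]), 'tvec': array([-0.01816815,  0.59125932,  1.33499002])}
side {'vfov': 53.33667015044669, 'cx': 259.0638753758986, 'cy': 187.75669293787385, 'rvec': array([ 1.94656581, -0.26945169,  0.16420804]), 'tvec': array([-0.5652101 ,  0.1422198 ,  0.72179624])}
{'time': 0.1, 'joint_positions': array([-1.2778664 ,  0.32175608, -0.07009811,  1.45155772,  0.02260731,
        1.37079238, -0.05692483]), 'qd': array([ 0.00089701, -0.00149606, -0.00107058, -0.00129516, -0.00138431,
        0.00030163, -0.00084581]), 'joint_torque': array([-3.56264773e-04, -4.92574489e+01, -4.06102845e-01, -3.13396525e+01,
       -6.42971951e-02,  3.94211628e-02,  5.22890139e-05]), 'position': array([0.17881119, 0.62443575, 0.23856391]), 'tool_rot': array([-4.36520444e-01, -3.11097083e+00,  2.70217469e-03]), 'ft_force': array([ 0.11331223, -0.72883919, -0.24191812]), 'torque': array([0.0247271 , 0.0271689 , 0.03131978]), 'grip_force': 0.0, 'grip_width': 0.9956416318973559}
```

View pics/top0.png

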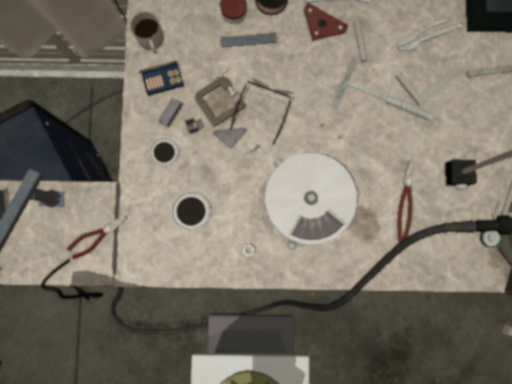

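View pics/side0.png

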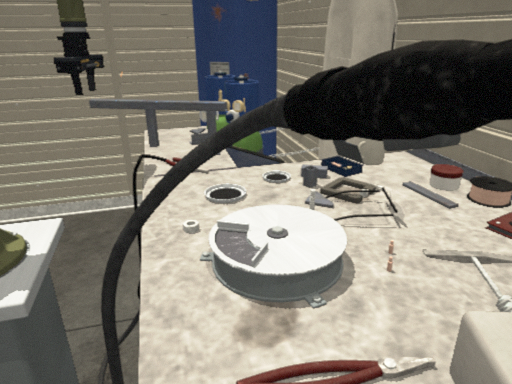

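The top view shows the drum at about (311,198), with its port (dark sector) towards the robot at about (317,229). The larger dish is at (192,211) and a smaller decoy at (165,152). I'll enlarge a crop.

```bash
cat > h.py <<'E'
from bench import *
import cv2, numpy as np
from scipy.spatial.transform import Rotation as R
def K(c): 
    f=192/np.tan(np.radians(c["vfov"]/2)); return np.array([[f,0,c["cx"]],[0,f,c["cy"]],[0,0,1]])
def back(name,uv,z):
    c=calibration(name); Rm=cv2.Rodrigues(c["rvec"])[0]; o=-Rm.T@c["tvec"]
    d=Rm.T@np.linalg.inv(K(c))@np.array([*uv,1.]); return o+d*(z-o[2])/d[2]
def proj(name,p):
    c=calibration(name); return cv2.projectPoints(np.array(p,float).reshape(-1,3),c["rvec"],c["tvec"],K(c),None)[0].reshape(-1,2)
E
python3 - <<'E'
from h import *
im=cv2.imread("pics/top0.png")[140:260,160:370]
cv2.imwrite("pics/c0.png",cv2.resize(im,None,fx=3.8,fy=3.8,interpolation=cv2.INTER_CUBIC))
print(back("top",(311,198),.0575),back("top",(192,211),.012))
E
```

```text
[ 0.57742742 -0.1578783   0.0575    ] [0.54039734 0.16841507 0.012     ]
```

View pics/c0.png

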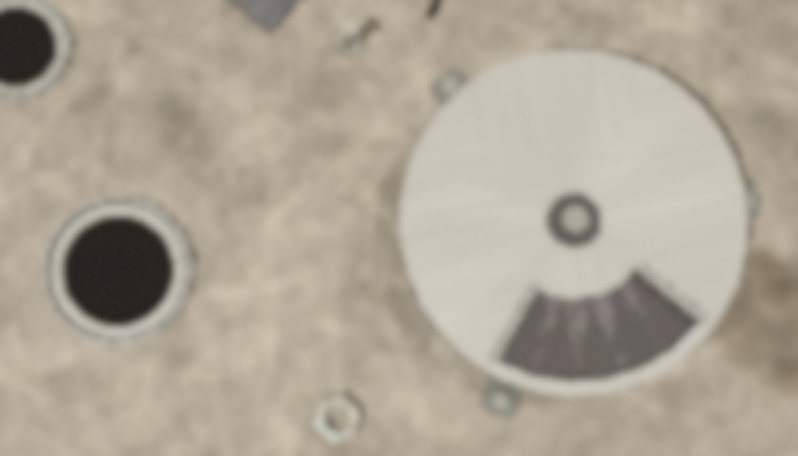

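The crop shows the lid's centre at crop (574,222). Its port corners are at (540,290), (498,360), (635,272) and (697,322). The big dish's centre is at (119,270).

Run:
```python
from h import *
def p(u,v): return (160+(u+.5)/3.8-.5,140+(v+.5)/3.8-.5)
c=back("top",p(574,222),.0575); d=back("top",p(119,270),.012); print(c,d)
for q in [(540,290),(498,360),(635,272),(697,322)]:
    w=back("top",p(*q),.0575)-c; print(np.hypot(*w[:2]),np.degrees(np.arctan2(w[1],w[0])))
# side check: project
print(proj("side",[[c[0],c[1],.0575],[d[0],d[1],.005]]))
s=get_state(); print(R.from_rotvec(s["tool_rot"]).as_matrix().round(3))
import bench; print([n for n in dir(bench) if n[0]!='_'], {k:globals()[k] for k in dir(bench) if 'nose' in k})
```

```text
[ 0.57726972 -0.15702319  0.0575    ] [0.5412304  0.17137181 0.012     ]
0.054481800072461964 153.88163218955796
0.11240874935138413 151.63582330067138
0.05581122648046824 -128.8316254905814
0.11185036937084189 -128.59917406503695
[[276.76462085 232.80354062]
 [225.29642038 193.51517881]]
[[-0.961  0.275 -0.   ]
 [ 0.275  0.961 -0.002]
 [-0.    -0.002 -1.   ]]
['MotionError', 'calibration', 'close_job', 'get_image', 'get_state', 'nose_length'] {'nose_length': 0.017}
```

Request:
send_rows:
  xyz:
    - [-34,-21,3]
    - [-68,-43,6]
    - [-103,-64,9]
    - [-137,-86,12]
    - [-171,-107,15]
    - [-205,-128,18]
    - [-239,-150,21]
    - [-274,-171,24]
    - [-308,-193,27]
    - [-342,-214,30]
  dr:
    - [0,0,0.1]
    - [0,0,0.2]
    - [0,0,0.3]
    - [0,0,0.4]
    - [0,0,0.5]
    - [0,0,0.6]
    - [0,0,0.7]
    - [0,0,0.8]
    - [0,0,0.9]
    - [0,0,1.0]
  jaw: 0

```text
time: 0.93
position: [0.4496, 0.3231, 0.2092]
tool_rot: [-1.881, -2.516, 0.0]
ft_force: [1.4, 0.9, -0.4]
grip_width: 0.327
grip_force: 0.0
```

```bash
cat >> h.py <<'E'
C=np.array([.577,-.157])
def cmd(pts,yaw=None,s=None):
    """world xyz waypoints -> tool-frame mm ; yaw: desired azimuth(deg) of tool y"""
    s=s or get_state(); Rm=R.from_rotvec(s["tool_rot"]).as_matrix()
    print("t",round(s["time"],2),"pos",s["position"].round(4),"yaw_y",np.degrees(np.arctan2(Rm[1,1],Rm[0,1])).round(1),"q7",s["joint_positions"][6].round(2),"F",s["ft_force"].round(1),"w",round(s["grip_width"]*87,1))
    for p in pts: print(" ",(Rm.T@(np.array(p)-s["position"])*1000).round(0).tolist())
    if yaw is not None:
        a=np.degrees(np.arctan2(Rm[1,1],Rm[0,1])); print(" level-turn rotvec",(R.from_matrix(Rm).inv()*R.from_matrix(np.array([[-np.sin(np.radians(-yaw)) if 0 else np.sin(np.radians(yaw))*-1*-1, np.cos(np.radians(yaw)),0],[-np.cos(np.radians(yaw)),np.sin(np.radians(yaw)),0],[0,0,-1]]) if 0 else np.column_stack([np.cross([np.cos(np.radians(yaw)),np.sin(np.radians(yaw)),0],[0,0,-1]),[np.cos(np.radians(yaw)),np.sin(np.radians(yaw)),0],[0,0,-1]]))).as_rotvec().round(3))
def pol(phi,z,r=.085): a=np.radians(phi); return [C[0]+r*np.cos(a),C[1]+r*np.sin(a),z]
E
python3 - <<'E'
import re
t=open("h.py").read()
i=t.index("    if yaw is not None"); j=t.index("def pol")
t=t[:i]+'''    if yaw is not None:
        y=np.array([np.cos(np.radians(yaw)),np.sin(np.radians(yaw)),0]); z=np.array([0,0,-1.])
        print(" turn",(R.from_matrix(Rm).inv()*R.from_matrix(np.column_stack([np.cross(y,z),y,z]))).as_rotvec().round(3))
'''+t[j:]
open("h.py","w").write(t)
E
python3 -c "
from h import *
cmd([pol(200,.15)],0)"
```

```text
t 0.93 pos [0.4496 0.3231 0.2092] yaw_y 16.4 q7 -0.35 F [ 1.4  0.9 -0.4] w 28.4
  [-502.0, -99.0, 59.0]
 turn [-0.     0.     0.287]
```

Request:
send_rows:
  xyz:
    - [-40,-8,5]
    - [-80,-16,9]
    - [-120,-24,14]
    - [-160,-32,19]
    - [-200,-40,24]
    - [-240,-47,28]
    - [-280,-55,33]
    - [-320,-63,38]
    - [-360,-71,42]
    - [-400,-79,47]
  dr:
    - [0,0,0.03]
    - [0,0,0.06]
    - [0,0,0.09]
    - [0,0,0.12]
    - [0,0,0.15]
    - [0,0,0.18]
    - [0,0,0.21]
    - [0,0,0.24]
    - [0,0,0.27]
    - [0,0,0.287]

```text
time: 1.77
position: [0.4879, -0.0826, 0.1624]
tool_rot: [-2.217, -2.226, -0.001]
ft_force: [1.7, 0.1, -0.7]
grip_width: 0.003
grip_force: 0.0
```

```bash
python3 -c "
from h import *
cmd([pol(205,.12),pol(205,.08)],0)"
```

```text
t 1.77 pos [ 0.4879 -0.0826  0.1624] yaw_y 0.2 q7 0.15 F [ 1.7  0.1 -0.7] w 0.3
  [-110.0, 12.0, 42.0]
  [-110.0, 12.0, 82.0]
 turn [ 0.    -0.001  0.004]
```

Request:
send_rows:
  xyz:
    - [-30,3,10]
    - [-60,6,20]
    - [-90,10,30]
    - [-110,12,45]
    - [-110,12,60]
    - [-110,12,72]
    - [-110,12,80]
    - [-110,12,85]
    - [-110,12,85]
    - [-110,12,85]
  dr:
    - [0,0,0]
    - [0,0,0]
    - [0,0,0]
    - [0,0,0]
    - [0,0,0]
    - [0,0,0]
    - [0,0,0]
    - [0,0,0]
    - [0,0,0]
    - [0,0,0]

```text
time: 2.6
position: [0.5012, -0.1899, 0.0777]
tool_rot: [-2.214, -2.229, -0.001]
ft_force: [-0.1, -0.1, 0.1]
grip_width: 0.007
grip_force: 0.0
```

```bash
python3 -c "
from h import *
cmd([pol(a,.077) for a in range(205,360,10)],0)"
```

```text
t 2.6 pos [ 0.5012 -0.1899  0.0777] yaw_y 0.4 q7 0.5 F [-0.1 -0.1  0.1] w 0.6
  [-3.0, -1.0, 1.0]
  [-16.0, 6.0, 1.0]
  [-27.0, 16.0, 1.0]
  [-37.0, 27.0, 1.0]
  [-44.0, 40.0, 1.0]
  [-50.0, 53.0, 1.0]
  [-52.0, 68.0, 1.0]
  [-52.0, 83.0, 1.0]
  [-50.0, 97.0, 1.0]
  [-45.0, 111.0, 1.0]
  [-38.0, 124.0, 1.0]
  [-28.0, 136.0, 1.0]
  [-17.0, 145.0, 1.0]
  [-4.0, 153.0, 1.0]
  [10.0, 158.0, 1.0]
  [24.0, 161.0, 1.0]
 turn [ 0.    -0.     0.006]
```

Request:
send_rows:
  xyz:
    - [-10,2,1]
    - [-16,6,1]
    - [-22,11,1]
    - [-27,16,1]
    - [-33,22,1]
    - [-37,27,1]
    - [-41,33,1]
    - [-44,40,1]
    - [-47,46,1]
    - [-50,53,1]
  dr:
    - [0,0,0]
    - [0,0,0]
    - [0,0,0]
    - [0,0,0]
    - [0,0,0]
    - [0,0,0]
    - [0,0,0]
    - [0,0,0]
    - [0,0,0]
    - [0,0,0]

```text
time: 3.43
position: [0.5546, -0.2405, 0.0763]
tool_rot: [-2.215, -2.227, 0.0]
ft_force: [-0.8, 0.6, 0.2]
grip_width: 0.003
grip_force: 0.6
```

```bash
python3 -c "
from h import *
cmd([pol(a,.077) for a in range(260,360,5)])"
```

```text
t 3.43 pos [ 0.5546 -0.2405  0.0763] yaw_y 0.3 q7 0.61 F [-0.8  0.6  0.2] w 0.3
  [-0.0, 8.0, -1.0]
  [-1.0, 15.0, -1.0]
  [-2.0, 22.0, -1.0]
  [-1.0, 30.0, -1.0]
  [-0.0, 37.0, -1.0]
  [1.0, 44.0, -1.0]
  [3.0, 51.0, -1.0]
  [6.0, 58.0, -1.0]
  [10.0, 65.0, -1.0]
  [14.0, 71.0, -1.0]
  [18.0, 77.0, -1.0]
  [23.0, 83.0, -1.0]
  [28.0, 88.0, -1.0]
  [34.0, 92.0, -1.0]
  [41.0, 96.0, -1.0]
  [47.0, 100.0, -1.0]
  [54.0, 103.0, -1.0]
  [61.0, 105.0, -1.0]
  [68.0, 106.0, -1.0]
  [76.0, 107.0, -1.0]
```

Request:
send_rows:
  xyz:
    - [-1,10,-1]
    - [-2,22,-1]
    - [-1,33,-1]
    - [1,44,-1]
    - [5,55,-1]
    - [10,65,-1]
    - [16,74,-1]
    - [23,83,-1]
    - [31,90,-1]
    - [41,96,-1]
  dr:
    - [0,0,0]
    - [0,0,0]
    - [0,0,0]
    - [0,0,0]
    - [0,0,0]
    - [0,0,0]
    - [0,0,0]
    - [0,0,0]
    - [0,0,0]
    - [0,0,0]

```text
time: 4.27
position: [0.6506, -0.1987, 0.0776]
tool_rot: [2.216, 2.226, -0.001]
ft_force: [-1.4, -1.4, -1.0]
grip_width: 0.003
grip_force: 0.8
```

Request:
send_rows:
  xyz:
    - [5,3,0]
    - [10,5,0]
    - [14,6,0]
    - [14,6,0]
    - [14,6,0]
    - [8,3,-5]
    - [8,3,-20]
    - [8,3,-30]
    - [8,3,-30]
    - [8,3,-30]
  dr:
    - [0,0,0]
    - [0,0,0]
    - [0,0,0]
    - [0,0,0]
    - [0,0,0]
    - [0,0,0]
    - [0,0,0]
    - [0,0,0]
    - [0,0,0]
    - [0,0,0]

```text
time: 5.1
position: [0.6538, -0.1915, 0.1095]
tool_rot: [2.215, 2.225, 0.003]
ft_force: [-0.7, -0.8, -0.8]
grip_width: 0.004
grip_force: 0.0
```

```bash
python3 -c "
from h import *
cmd([pol(a,.106) for a in (330,315,300,280)])
t=get_image('top');cv2.imwrite('pics/t1.png',cv2.resize(t[130:270,230:390,::-1],None,fx=4,fy=4,interpolation=cv2.INTER_CUBIC))"
```

```text
t 5.1 pos [ 0.6538 -0.1915  0.1095] yaw_y 0.3 q7 0.5 F [-0.7 -0.8 -0.8] w 0.3
  [-8.0, -3.0, 3.0]
  [-26.0, -17.0, 3.0]
  [-39.0, -35.0, 3.0]
  [-49.0, -62.0, 3.0]
```

View pics/t1.png

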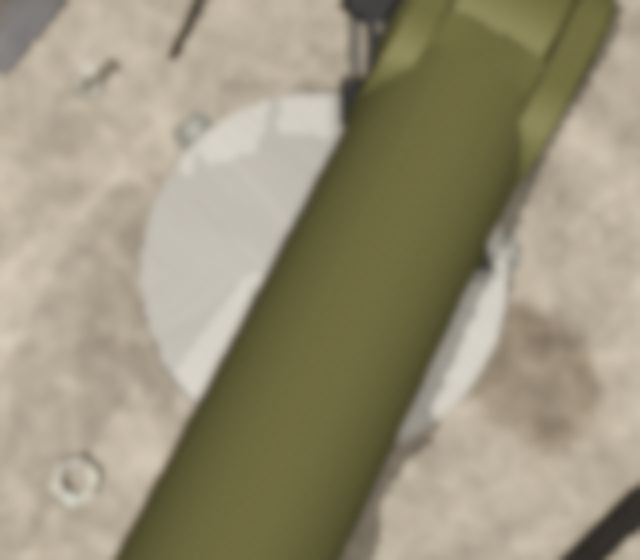

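Request:
send_rows:
  xyz:
    - [-2,0,10]
    - [-2,-1,20]
    - [-2,-1,30]
    - [-2,-1,38]
    - [-2,-1,44]
    - [-2,-1,48]
    - [-2,-1,51]
    - [-2,-1,54]
    - [-2,-1,56]
    - [-2,-1,56]
  dr:
    - [0,0,0]
    - [0,0,0]
    - [0,0,0]
    - [0,0,0]
    - [0,0,0]
    - [0,0,0]
    - [0,0,0]
    - [0,0,0]
    - [0,0,0]
    - [0,0,0]

```text
time: 5.98
position: [0.6518, -0.1929, 0.0514]
tool_rot: [-2.216, -2.227, 0.0]
ft_force: [-0.7, 0.4, 0.6]
grip_width: 0.009
grip_force: 0.0
```

```bash
python3 -c "
from h import *
cmd([pol(a,z) for a in (335,312,290) for z in (.053,.070)])"
```

```text
t 5.98 pos [ 0.6518 -0.1929  0.0514] yaw_y 0.3 q7 0.52 F [-0.7  0.4  0.6] w 0.8
  [-0.0, 2.0, -2.0]
  [-0.0, 2.0, -19.0]
  [-27.0, -18.0, -2.0]
  [-27.0, -18.0, -19.0]
  [-44.0, -46.0, -2.0]
  [-44.0, -46.0, -19.0]
```

Request:
send_rows:
  xyz:
    - [0,0,-10]
    - [0,0,-18]
    - [-9,-6,-18]
    - [-18,-12,-18]
    - [-27,-18,-18]
    - [-27,-18,-14]
    - [-27,-18,-9]
    - [-27,-18,-4]
    - [-27,-18,0]
    - [-27,-18,0]
  dr:
    - [0,0,0]
    - [0,0,0]
    - [0,0,0]
    - [0,0,0]
    - [0,0,0]
    - [0,0,0]
    - [0,0,0]
    - [0,0,0]
    - [0,0,0]
    - [0,0,0]

```text
time: 6.82
position: [0.6334, -0.2188, 0.0497]
tool_rot: [-2.213, -2.226, 0.001]
ft_force: [0.1, -0.7, -0.5]
grip_width: 0.006
grip_force: 0.0
```

Request:
send_rows:
  xyz:
    - [0,0,-10]
    - [0,0,-18]
    - [-6,-9,-18]
    - [-12,-19,-18]
    - [-16,-27,-18]
    - [-16,-27,-14]
    - [-16,-27,-9]
    - [-16,-27,-4]
    - [-16,-27,0]
    - [-16,-27,0]
  dr:
    - [0,0,0]
    - [0,0,0]
    - [0,0,0]
    - [0,0,0]
    - [0,0,0]
    - [0,0,0]
    - [0,0,0]
    - [0,0,0]
    - [0,0,0]
    - [0,0,0]

```text
time: 7.65
position: [0.6066, -0.2352, 0.0498]
tool_rot: [-2.213, -2.226, 0.001]
ft_force: [-1.1, -0.6, 0.3]
grip_width: 0.008
grip_force: 0.0
```

```bash
python3 -c "
from h import *
cmd([pol(a,.077) for a in range(290,360,5)])
s=get_state()['position'][:2]-C; print(np.hypot(*s),np.degrees(np.arctan2(s[1],s[0])))"
```

```text
t 7.65 pos [ 0.6066 -0.2352  0.0498] yaw_y 0.3 q7 0.61 F [-1.1 -0.6  0.3] w 0.7
  [-2.0, -1.0, -27.0]
  [1.0, 6.0, -27.0]
  [4.0, 13.0, -27.0]
  [8.0, 19.0, -27.0]
  [13.0, 25.0, -27.0]
  [18.0, 31.0, -27.0]
  [23.0, 36.0, -27.0]
  [29.0, 40.0, -27.0]
  [35.0, 44.0, -27.0]
  [42.0, 48.0, -27.0]
  [49.0, 50.0, -27.0]
  [56.0, 53.0, -27.0]
  [63.0, 54.0, -27.0]
  [70.0, 55.0, -27.0]
0.08357564530490208 -69.25077076003099
```

Request:
send_rows:
  xyz:
    - [0,0,-14]
    - [0,2,-24]
    - [5,14,-24]
    - [13,25,-24]
    - [24,37,-24]
    - [36,45,-24]
    - [49,50,-24]
    - [60,53,-24]
    - [70,55,-24]
    - [80,56,-24]
  dr:
    - [0,0,0]
    - [0,0,0]
    - [0,0,0]
    - [0,0,0]
    - [0,0,0]
    - [0,0,0]
    - [0,0,0]
    - [0,0,0]
    - [0,0,0]
    - [0,0,0]

```text
time: 8.48
position: [0.6622, -0.1552, 0.0752]
tool_rot: [-2.215, -2.227, 0.002]
ft_force: [-0.9, -2.3, -0.2]
grip_width: 0.006
grip_force: 0.9
```

```bash
python3 -c "
from h import *
cmd([pol(a,.076) for a in range(0,90,7)])"
```

```text
t 8.48 pos [ 0.6622 -0.1552  0.0752] yaw_y 0.3 q7 0.45 F [-0.9 -2.3 -0.2] w 0.5
  [-2.0, -0.0, -1.0]
  [9.0, -1.0, -1.0]
  [19.0, -3.0, -1.0]
  [29.0, -6.0, -1.0]
  [38.0, -10.0, -1.0]
  [47.0, -15.0, -1.0]
  [55.0, -22.0, -1.0]
  [63.0, -29.0, -1.0]
  [69.0, -37.0, -1.0]
  [74.0, -46.0, -1.0]
  [78.0, -56.0, -1.0]
  [81.0, -66.0, -1.0]
  [83.0, -76.0, -1.0]
```

Request:
send_rows:
  xyz:
    - [9,-1,-1]
    - [19,-3,-1]
    - [29,-6,-1]
    - [38,-10,-1]
    - [47,-15,-1]
    - [55,-22,-1]
    - [61,-27,-1]
    - [66,-33,-1]
    - [67,-34,-1]
    - [64,-31,-1]
  dr:
    - [0,0,0]
    - [0,0,0]
    - [0,0,0]
    - [0,0,0]
    - [0,0,0]
    - [0,0,0]
    - [0,0,0]
    - [0,0,0]
    - [0,0,0]
    - [0,0,0]

```text
time: 9.32
position: [0.6306, -0.0901, 0.0765]
tool_rot: [-2.213, -2.227, -0.002]
ft_force: [0.0, 0.0, 0.4]
grip_width: 0.005
grip_force: 0.0
```

```bash
python3 -c "
from h import *
cmd([pol(a,.051) for a in (50,28,5)])
t=get_image('top');cv2.imwrite('pics/t2.png',cv2.resize(t[130:270,230:390,::-1],None,fx=4,fy=4,interpolation=cv2.INTER_CUBIC))"
```

```text
t 9.32 pos [ 0.6306 -0.0901  0.0765] yaw_y 0.4 q7 0.35 F [0.  0.  0.4] w 0.4
  [-2.0, 1.0, 26.0]
  [-27.0, 21.0, 25.0]
  [-60.0, 31.0, 25.0]
```

View pics/t2.png

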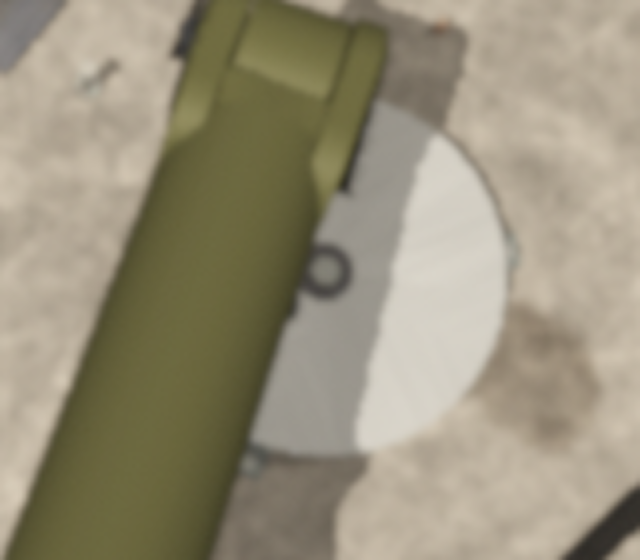

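The arm hides the port, so I can't see in and have to tap instead.

Request:
send_rows:
  xyz:
    - [-1,1,5]
    - [-2,1,10]
    - [-2,1,14]
    - [-2,1,17]
    - [-2,1,20]
    - [-2,1,22]
    - [-2,1,24]
    - [-2,1,25]
    - [-2,1,25]
    - [-2,1,25]
  dr:
    - [0,0,0]
    - [0,0,0]
    - [0,0,0]
    - [0,0,0]
    - [0,0,0]
    - [0,0,0]
    - [0,0,0]
    - [0,0,0]
    - [0,0,0]
    - [0,0,0]

```text
time: 10.2
position: [0.6325, -0.094, 0.0517]
tool_rot: [2.216, 2.227, 0.0]
ft_force: [0.3, -0.1, 0.1]
grip_width: 0.004
grip_force: 0.0
```

Request:
send_rows:
  xyz:
    - [0,0,-10]
    - [0,0,-18]
    - [-9,7,-18]
    - [-17,14,-18]
    - [-25,20,-18]
    - [-25,20,-14]
    - [-25,20,-9]
    - [-25,20,-4]
    - [-25,20,0]
    - [-25,20,0]
  dr:
    - [0,0,0]
    - [0,0,0]
    - [0,0,0]
    - [0,0,0]
    - [0,0,0]
    - [0,0,0]
    - [0,0,0]
    - [0,0,0]
    - [0,0,0]
    - [0,0,0]

```text
time: 11.03
position: [0.6513, -0.1181, 0.0497]
tool_rot: [-2.214, -2.226, 0.002]
ft_force: [-0.2, 0.1, 0.1]
grip_width: 0.003
grip_force: 0.0
```

Request:
send_rows:
  xyz:
    - [0,0,-10]
    - [0,0,-18]
    - [-12,4,-18]
    - [-24,7,-18]
    - [-34,10,-18]
    - [-34,10,-14]
    - [-34,10,-9]
    - [-34,10,-4]
    - [-34,10,0]
    - [-34,10,0]
  dr:
    - [0,0,0]
    - [0,0,0]
    - [0,0,0]
    - [0,0,0]
    - [0,0,0]
    - [0,0,0]
    - [0,0,0]
    - [0,0,0]
    - [0,0,0]
    - [0,0,0]

```text
time: 11.87
position: [0.6667, -0.1562, 0.0594]
tool_rot: [2.211, 2.219, 0.008]
ft_force: [-6.0, -1.2, 33.0]
grip_width: 0.007
grip_force: 16.1
```

```bash
python3 -c "
from h import *
cmd([pol(a,.075) for a in range(5,100,6)])"
```

```text
t 11.87 pos [ 0.6667 -0.1562  0.0594] yaw_y 0.2 q7 0.46 F [-6.  -1.2 33. ] w 0.6
  [7.0, -5.0, -16.0]
  [15.0, -6.0, -16.0]
  [24.0, -8.0, -16.0]
  [32.0, -11.0, -16.0]
  [40.0, -15.0, -16.0]
  [48.0, -20.0, -16.0]
  [55.0, -25.0, -16.0]
  [61.0, -31.0, -16.0]
  [67.0, -38.0, -16.0]
  [72.0, -46.0, -16.0]
  [76.0, -53.0, -16.0]
  [80.0, -62.0, -16.0]
  [82.0, -70.0, -17.0]
  [84.0, -79.0, -17.0]
  [84.0, -88.0, -17.0]
  [84.0, -97.0, -17.0]
```

```bash
python3 -c "
from h import *
s=get_state();print(s['ft_force'],s['torque'],s['position'],s['joint_torque'])
print(proj('top',[pol(a,.0575,r) for a in (0,) for r in (.055,.115)]))"
```

```text
[-6.01004679 -1.20252705 33.00061463] [-0.18544855  1.47529639  0.08336349] [ 0.6667395  -0.15615794  0.05937648] [-1.39461737e+00 -3.35941422e+01  4.26170692e+00 -1.60337090e+01
 -1.09476574e+00 -1.83684267e+00 -8.88667098e-03]
[[310.73807205 178.04827602]
 [310.8058276  156.33436558]]
```

Request:
send_rows:
  xyz:
    - [0,0,-10]
    - [0,0,-20]
    - [9,0,-20]
    - [18,0,-20]
    - [28,0,-20]
    - [28,0,-16]
    - [28,0,-12]
    - [28,0,-9]
    - [28,0,-6]
    - [28,0,-6]
  dr:
    - [0,0,0]
    - [0,0,0]
    - [0,0,0]
    - [0,0,0]
    - [0,0,0]
    - [0,0,0]
    - [0,0,0]
    - [0,0,0]
    - [0,0,0]
    - [0,0,0]

```text
time: 12.7
position: [0.6629, -0.1243, 0.0589]
tool_rot: [-2.215, -2.226, -0.003]
ft_force: [-3.4, 3.5, 10.5]
grip_width: 0.007
grip_force: 5.1
```

```bash
python3 -c "
from h import *
cmd([[.667,-.156,.070],[.662,-.156,.072]],90)"
```

```text
t 12.7 pos [ 0.6629 -0.1243  0.0589] yaw_y 0.3 q7 0.41 F [-3.4  3.5 10.5] w 0.6
  [-32.0, 4.0, -11.0]
  [-32.0, -1.0, -13.0]
 turn [ 2.000e-03 -1.000e-03 -1.566e+00]
```

Request:
send_rows:
  xyz:
    - [0,0,-10]
    - [-2,0,-20]
    - [-14,0,-20]
    - [-26,-1,-20]
    - [-35,-3,-20]
    - [-43,-4,-20]
    - [-50,-6,-20]
    - [-56,-8,-20]
    - [-61,-9,-20]
    - [-56,-8,-20]
  dr:
    - [0,0,0]
    - [0,0,0]
    - [0,0,0]
    - [0,0,0]
    - [0,0,0]
    - [0,0,0]
    - [0,0,0]
    - [0,0,0]
    - [0,0,0]
    - [0,0,0]

```text
time: 13.53
position: [0.6537, -0.1842, 0.0775]
tool_rot: [2.219, 2.222, -0.003]
ft_force: [0.0, -0.8, 0.3]
grip_width: 0.01
grip_force: 0.0
```

```bash
python3 -c "
from h import *
cmd([[.662,-.1445,.13]],-81.6)"
```

```text
t 13.53 pos [ 0.6537 -0.1842  0.0775] yaw_y 0.1 q7 0.49 F [ 0.  -0.8  0.3] w 0.8
  [40.0, 8.0, -53.0]
 turn [1.000e-03 2.000e-03 1.426e+00]
```

Request:
send_rows:
  xyz:
    - [3,1,-20]
    - [8,2,-40]
    - [14,3,-53]
    - [20,4,-53]
    - [26,5,-53]
    - [32,6,-53]
    - [36,7,-53]
    - [40,8,-53]
    - [40,8,-53]
    - [40,8,-53]
  dr:
    - [0,0,0.11]
    - [0,0,0.22]
    - [0,0,0.34]
    - [0,0,0.46]
    - [0,0,0.58]
    - [0,0,0.7]
    - [0,0,0.82]
    - [0,0,0.94]
    - [0,0,1.06]
    - [0,0,1.18]
  jaw: 50
  grip_force: 20

```text
time: 14.37
position: [0.6631, -0.1396, 0.1306]
tool_rot: [3.081, 0.611, 0.001]
ft_force: [0.2, 0.2, -0.2]
grip_width: 0.56
grip_force: 0.0
```

```bash
python3 -c "
from h import *
cmd([[.662,-.1445,.13],[.662,-.1445,.085],[.662,-.1445,.033]],-81.6)
t=get_image('side');cv2.imwrite('pics/s2.png',cv2.resize(t[150:320,180:380,::-1],None,fx=3.5,fy=3.5,interpolation=cv2.INTER_CUBIC))
print([ (p-[180,150])*3.5 for p in proj('side',[pol(a,.0575,r) for a in (-31.6,48.4) for r in (.055,.115)])])
"
```

```text
t 14.37 pos [ 0.6631 -0.1396  0.1306] yaw_y -67.6 q7 -0.67 F [ 0.2  0.2 -0.2] w 48.7
  [-3.0, 4.0, 1.0]
  [-3.0, 4.0, 46.0]
  [-3.0, 4.0, 98.0]
 turn [ 0.    -0.     0.245]
[array([442.773849  , 303.59762932]), array([562.06194576, 319.25978778]), array([378.21534653, 245.95915679]), array([416.66359679, 203.80596638])]
```

View pics/s2.png

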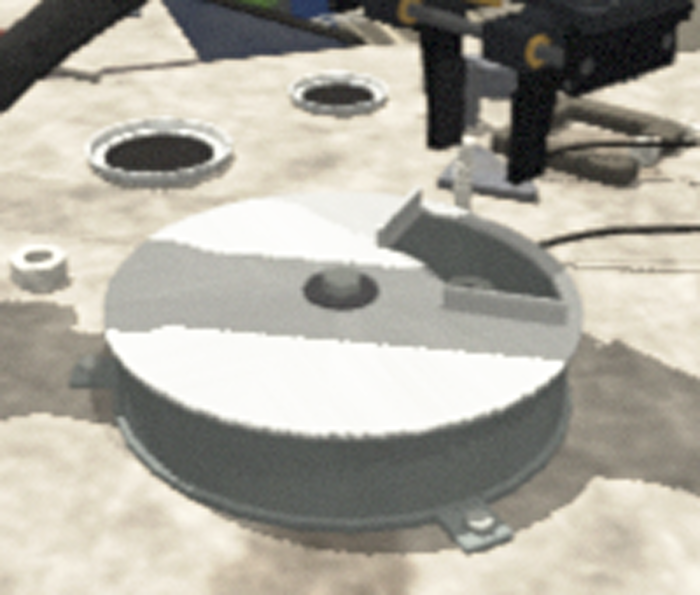

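The side view shows the port edges where I predicted them, and part of the gauge's top at crop (470,282). I'll compare that with a projected position.

```bash
python3 -c "
from h import *
t=cv2.imread('pics/s2.png')
o=t[230:330,360:580].copy(); o=cv2.resize(o,None,fx=3,fy=3,interpolation=cv2.INTER_CUBIC); base=o.copy()
for r,col in((.080,(0,0,255)),(.086,(0,255,0)),(.092,(255,0,0))):
  c=pol(8.4,.042,r); a=np.linspace(0,6.28,40)
  P=proj('side',[[c[0]+.014*np.cos(x),c[1]+.014*np.sin(x),.042] for x in a])
  P=(((P-[180,150]+.5)*3.5-.5-[360,230])*3).astype(int); cv2.polylines(o,[P],True,col,1)
cv2.imwrite('pics/s3.png',np.vstack([base,o]))
"
```

```text
(no output)
```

View pics/s3.png

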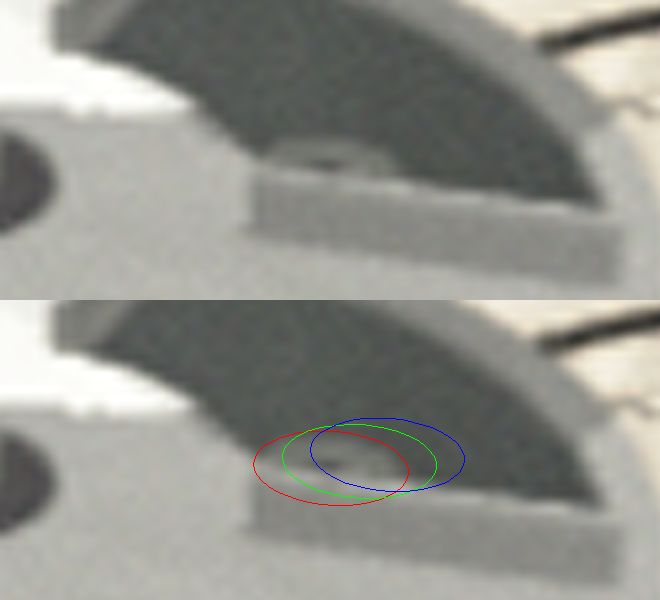

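Request:
send_rows:
  xyz:
    - [-4,2,2]
    - [-8,4,5]
    - [-8,4,12]
    - [-8,4,22]
    - [-8,4,32]
    - [-8,4,42]
    - [-8,4,47]
    - [-8,4,47]
    - [-8,4,47]
    - [-8,4,47]
  dr:
    - [0,0,0.1]
    - [0,0,0.2]
    - [0,0,0.245]
    - [0,0,0.245]
    - [0,0,0.245]
    - [0,0,0.245]
    - [0,0,0.245]
    - [0,0,0.245]
    - [0,0,0.245]
    - [0,0,0.245]
  jaw: 45

```text
time: 15.25
position: [0.6571, -0.1478, 0.084]
tool_rot: [3.132, 0.237, 0.001]
ft_force: [-0.6, 0.1, 0.3]
grip_width: 0.517
grip_force: 0.0
```

```bash
python3 -c "
from h import *
cmd([[.657,-.146,.085],[.657,-.146,.031]],-81.6)"
```

```text
t 15.25 pos [ 0.6571 -0.1478  0.084 ] yaw_y -81.3 q7 -0.85 F [-0.6  0.1  0.3] w 45.0
  [0.0, -2.0, -1.0]
  [0.0, -2.0, 53.0]
 turn [ 0.    -0.001  0.005]
```

Now descend slowly in case a finger lands on the gauge top.

Request:
send_rows:
  xyz:
    - [0,-1,6]
    - [0,-1,12]
    - [0,-1,17]
    - [0,-1,22]
    - [0,-1,26]
    - [0,-1,30]
    - [0,-1,33]
    - [0,-1,36]
    - [0,-1,36]
    - [0,-1,36]
  dr:
    - [0,0,0]
    - [0,0,0]
    - [0,0,0]
    - [0,0,0]
    - [0,0,0]
    - [0,0,0]
    - [0,0,0]
    - [0,0,0]
    - [0,0,0]
    - [0,0,0]

```text
time: 16.08
position: [0.6566, -0.1467, 0.0474]
tool_rot: [-3.133, -0.237, 0.0]
ft_force: [0.3, -0.3, 0.0]
grip_width: 0.523
grip_force: 0.0
```

Clear. I'll go down the rest of the way and close.

Request:
send_rows:
  xyz:
    - [0,0,4]
    - [0,0,8]
    - [0,0,12]
    - [0,0,15]
    - [0,0,16]
    - [0,0,16]
    - [0,0,16]
    - [0,0,16]
    - [0,0,16]
    - [0,0,16]
  dr:
    - [0,0,0]
    - [0,0,0]
    - [0,0,0]
    - [0,0,0]
    - [0,0,0]
    - [0,0,0]
    - [0,0,0]
    - [0,0,0]
    - [0,0,0]
    - [0,0,0]

```text
time: 16.92
position: [0.6568, -0.1467, 0.0318]
tool_rot: [-3.133, -0.237, -0.001]
ft_force: [-0.2, -0.7, -0.5]
grip_width: 0.516
grip_force: 0.0
```

Request:
send_rows:
  xyz:
    - [0,0,0]
    - [0,0,0]
    - [0,0,0]
    - [0,0,0]
    - [0,0,0]
    - [0,0,0]
    - [0,0,0]
    - [0,0,0]
    - [0,0,0]
    - [0,0,0]
  dr:
    - [0,0,0]
    - [0,0,0]
    - [0,0,0]
    - [0,0,0]
    - [0,0,0]
    - [0,0,0]
    - [0,0,0]
    - [0,0,0]
    - [0,0,0]
    - [0,0,0]
  jaw: 0
  grip_force: 25

```text
time: 17.75
position: [0.6567, -0.1465, 0.0316]
tool_rot: [-3.132, -0.237, -0.0]
ft_force: [-1.2, 0.5, 1.4]
grip_width: 0.312
grip_force: 25.0
```

Request:
send_rows:
  xyz:
    - [0,0,-5]
    - [0,0,-15]
    - [0,0,-28]
    - [0,0,-42]
    - [0,0,-56]
    - [0,0,-70]
    - [0,0,-84]
    - [0,0,-98]
    - [0,0,-110]
    - [0,0,-118]
  dr:
    - [0,0,0]
    - [0,0,0]
    - [0,0,0]
    - [0,0,0]
    - [0,0,0]
    - [0,0,0]
    - [0,0,0]
    - [0,0,0]
    - [0,0,0]
    - [0,0,0]

```text
time: 18.58
position: [0.6572, -0.1469, 0.1518]
tool_rot: [3.132, 0.237, 0.003]
ft_force: [-0.3, 0.8, -1.7]
grip_width: 0.312
grip_force: 25.0
```

```bash
python3 -c "
from h import *
D=[.5412,.1714]
cmd([D+[.14],D+[.035]])"
```

```text
t 18.58 pos [ 0.6572 -0.1469  0.1518] yaw_y -81.4 q7 -0.89 F [-0.3  0.8 -1.7] w 27.2
  [-67.0, -332.0, 11.0]
  [-67.0, -332.0, 116.0]
```

Request:
send_rows:
  xyz:
    - [-4,-20,1]
    - [-10,-50,2]
    - [-17,-84,3]
    - [-24,-118,4]
    - [-31,-152,5]
    - [-38,-186,6]
    - [-44,-220,7]
    - [-51,-254,8]
    - [-58,-286,9]
    - [-62,-306,10]
  dr:
    - [0,0,0]
    - [0,0,0]
    - [0,0,0]
    - [0,0,0]
    - [0,0,0]
    - [0,0,0]
    - [0,0,0]
    - [0,0,0]
    - [0,0,0]
    - [0,0,0]

```text
time: 19.42
position: [0.5475, 0.151, 0.1395]
tool_rot: [-3.13, -0.243, 0.002]
ft_force: [0.3, 0.9, -1.7]
grip_width: 0.313
grip_force: 25.0
```

Request:
send_rows:
  xyz:
    - [-2,-13,5]
    - [-4,-22,15]
    - [-5,-26,28]
    - [-5,-26,42]
    - [-5,-26,56]
    - [-5,-26,68]
    - [-5,-26,78]
    - [-5,-26,84]
    - [-5,-26,86]
    - [-5,-26,86]
  dr:
    - [0,0,0]
    - [0,0,0]
    - [0,0,0]
    - [0,0,0]
    - [0,0,0]
    - [0,0,0]
    - [0,0,0]
    - [0,0,0]
    - [0,0,0]
    - [0,0,0]

```text
time: 20.25
position: [0.5405, 0.1709, 0.0531]
tool_rot: [3.132, 0.235, -0.001]
ft_force: [-1.0, -0.3, -1.1]
grip_width: 0.311
grip_force: 25.0
```

```bash
python3 -c "
from h import *
D=[.5412,.1714]
cmd([D+[.14],D+[.0286]])
t=get_image('side');cv2.imwrite('pics/s4.png',cv2.resize(t[90:250,150:350,::-1],None,fx=3.5,fy=3.5,interpolation=cv2.INTER_CUBIC))"
```

```text
t 20.25 pos [0.5405 0.1709 0.0531] yaw_y -81.4 q7 -1.4 F [-1.  -0.3 -1.1] w 27.0
  [1.0, -0.0, -87.0]
  [1.0, -0.0, 24.0]
```

View pics/s4.png

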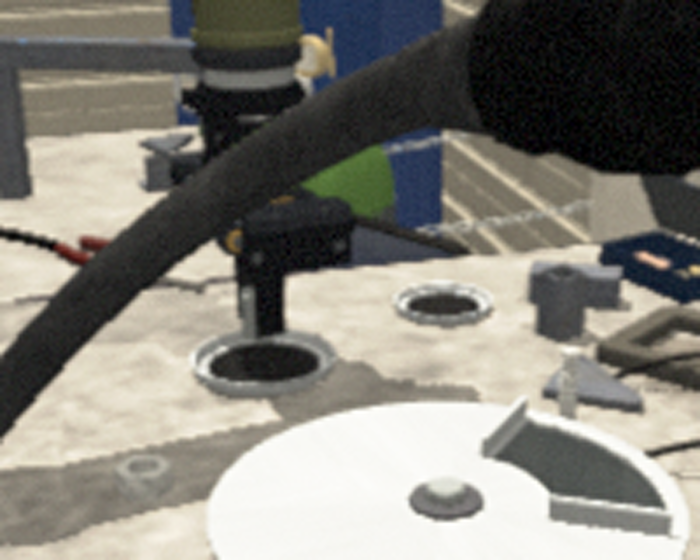

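The fingers hold the gauge over the dish, which is centred at crop (263,362).

Request:
send_rows:
  xyz:
    - [0,0,5]
    - [0,0,10]
    - [0,0,14]
    - [0,0,17]
    - [0,0,19]
    - [0,0,21]
    - [0,0,22]
    - [0,0,23]
    - [0,0,23]
    - [0,0,23]
  dr:
    - [0,0,0]
    - [0,0,0]
    - [0,0,0]
    - [0,0,0]
    - [0,0,0]
    - [0,0,0]
    - [0,0,0]
    - [0,0,0]
    - [0,0,0]
    - [0,0,0]

```text
time: 21.13
position: [0.5406, 0.1715, 0.0306]
tool_rot: [-3.133, -0.237, -0.0]
ft_force: [-1.2, -1.2, -1.4]
grip_width: 0.316
grip_force: 25.0
```

```bash
python3 -c "
from h import *
cmd([])
for i in range(3): get_image('top'); print(get_state()['ft_force'],get_state()['position'])"
```

```text
t 21.13 pos [0.5406 0.1715 0.0306] yaw_y -81.4 q7 -1.38 F [-1.2 -1.2 -1.4] w 27.5
[-0.44231316 -0.18634051 -1.80031326] [0.54062502 0.17152669 0.03069047]
[ 0.1858682  -0.19268761 -1.99465571] [0.54062639 0.17157101 0.03071204]
[ 0.02076119 -0.43661711 -0.80998026] [0.5406177  0.17156962 0.03070938]
```

Still about 2 mm up; creep down.

Request:
send_rows:
  xyz:
    - [0,0,0.3]
    - [0,0,0.6]
    - [0,0,0.9]
    - [0,0,1.2]
    - [0,0,1.5]
    - [0,0,1.8]
    - [0,0,2.1]
    - [0,0,2.1]
    - [0,0,2.1]
    - [0,0,2.1]
  dr:
    - [0,0,0]
    - [0,0,0]
    - [0,0,0]
    - [0,0,0]
    - [0,0,0]
    - [0,0,0]
    - [0,0,0]
    - [0,0,0]
    - [0,0,0]
    - [0,0,0]

```text
time: 22.12
position: [0.5405, 0.1716, 0.0286]
tool_rot: [-3.133, -0.237, -0.0]
ft_force: [-0.8, -0.2, 0.4]
grip_width: 0.315
grip_force: 25.0
```

Request:
send_rows:
  xyz:
    - [0,0,0.3]
    - [0,0,0.6]
    - [0,0,0.8]
    - [0,0,0.8]
    - [0,0,0.8]
    - [0,0,0.8]
    - [0,0,0.8]
    - [0,0,0.8]
    - [0,0,0.8]
    - [0,0,0.8]
  dr:
    - [0,0,0]
    - [0,0,0]
    - [0,0,0]
    - [0,0,0]
    - [0,0,0]
    - [0,0,0]
    - [0,0,0]
    - [0,0,0]
    - [0,0,0]
    - [0,0,0]

```text
time: 22.95
position: [0.5406, 0.1715, 0.0285]
tool_rot: [-3.132, -0.236, 0.001]
ft_force: [-2.8, -1.2, 7.3]
grip_width: 0.314
grip_force: 25.0
```

The gauge is on the dish floor (7 N upward). Release.

Request:
send_rows:
  xyz:
    - [0,0,0]
    - [0,0,0]
    - [0,0,0]
    - [0,0,0]
    - [0,0,0]
    - [0,0,0]
    - [0,0,0]
    - [0,0,0]
    - [0,0,0]
    - [0,0,0]
  dr:
    - [0,0,0]
    - [0,0,0]
    - [0,0,0]
    - [0,0,0]
    - [0,0,0]
    - [0,0,0]
    - [0,0,0]
    - [0,0,0]
    - [0,0,0]
    - [0,0,0]
  jaw: 42

```text
time: 23.78
position: [0.5405, 0.1715, 0.0276]
tool_rot: [-3.133, -0.237, -0.0]
ft_force: [0.9, -1.2, -0.5]
grip_width: 0.482
grip_force: 0.0
```

Request:
send_rows:
  xyz:
    - [0,0,-5]
    - [0,0,-12]
    - [0,0,-20]
    - [0,0,-30]
    - [0,0,-45]
    - [0,0,-60]
    - [0,0,-80]
    - [0,0,-100]
    - [0,0,-110]
    - [0,0,-110]
  dr:
    - [0,0,0]
    - [0,0,0]
    - [0,0,0]
    - [0,0,0]
    - [0,0,0]
    - [0,0,0]
    - [0,0,0]
    - [0,0,0]
    - [0,0,0]
    - [0,0,0]

```text
time: 24.62
position: [0.5424, 0.172, 0.141]
tool_rot: [-3.13, -0.237, -0.008]
ft_force: [-0.0, -0.6, -0.2]
grip_width: 0.482
grip_force: 0.0
```

```bash
python3 -c "
from h import *
cmd([])
t=get_image('side');cv2.imwrite('pics/s5.png',cv2.resize(t[90:250,150:350,::-1],None,fx=3.5,fy=3.5,interpolation=cv2.INTER_CUBIC))"
```

```text
t 24.62 pos [0.5424 0.172  0.141 ] yaw_y -81.4 q7 -1.49 F [-0.  -0.6 -0.2] w 41.9
```

View pics/s5.png

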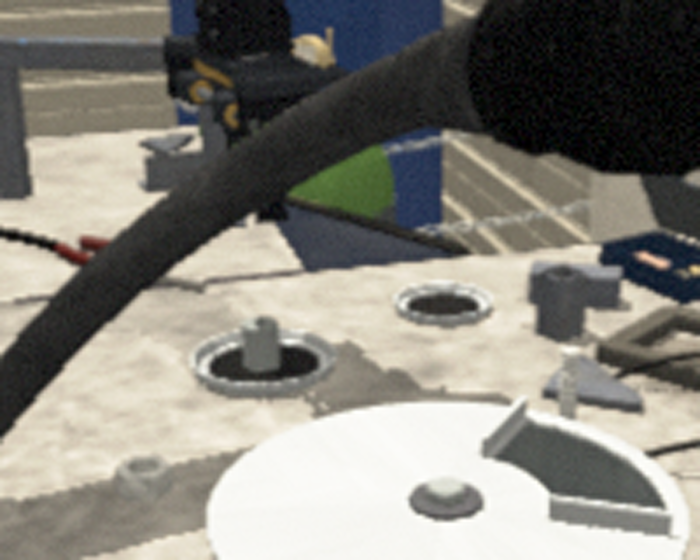

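The gauge stands upright in the larger dish at crop (262,345), and the gripper is well clear.

```bash
python3 -c "
from bench import *
print(close_job())"
```

```text
the job is handed in; nothing more can be done
None
```

The gauge was found by touch, lifted out through the port and set upright in the larger dish, and the job was handed in with the gripper clear at about 25 s; no verdict was returned.

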